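Pack the chess pieces and crank the geared box lid shut

TASK

Draw the yellow-headed stop pin up out of its bore in the rim of the open piece box and park it, hanging by its collar, in the brass side notch on the end of the box, and stow every loose black chess piece in the box. Fit the red crank on the box's splined shaft, turning it until the teeth mesh and pushing it fully home before the lid is moved; then crank the lid fully shut clockwise and leave the crank home on the shaft. Move the lid with the crank only, never by hand, and do not disturb the porcelain bishop, the glass ashtray or the bulldog clip.

Things in the scene. Friction and masses are not known exactly. Their poses are not given: they have to be found in the camera images.
- box: stout fixed wooden piece box. Origin on the desk below the centre of its inside; z up, y lengthwise. Inside x -50..50, y -85..85 mm, floor z 10, rim z 95. Walls: near (-x) 12, far (+x) 26, ends 10 mm thick. A gear block x -122..-62, y 25..95 mm, 94 high, stands against the near wall and carries the shaft.
- inside (a point): point on the box's inner floor in the middle of its open mouth (box x 0, y -25, z 10 mm); axes as the box's. With the lid open the mouth is 100 mm in x and 120 mm in y (box y -85 to 35)
- lid (a joint): sliding lid, travel in m: 0 = open as at the start, 0.130 = shut; it runs towards the box's -y. It lies z 96..104 mm over the desk, box x -62..76 mm, 190 mm long. 130 mm of travel is 6.5 rad of the shaft, clockwise seen from above. Drags with about 2 N, stays where left. While the stop pin stands in its bore the lid cannot shut.
- lid_edge (a point): middle of the lid's leading (-y) edge, on its top face (box y 35 mm when open, -95 when shut)
- bore (a point): mouth of the pin's bore, in the top of the far wall at z 95 mm, square, 13 mm wide, 42 mm deep; axes as the box's
- notch (a point): side notch: brass bracket on the box's -y end, 50 mm wide, 12 thick, with an upright slot 14 mm wide (in x), 29 long, open towards -y. Point in the slot, 9 mm from its closed and 20 mm from its open end, level with the bracket's top face, 88 mm over the desk; axes as the box's. The shank enters from above or from the open side; the collar rests on the top face.
- pin: loose stop pin, upright in the bore at the start. Origin at the foot of its round shank (10 mm thick, 60 long); above it a collar of 26 mm diameter, z 60..66, then a yellow paddle head 26 mm (x) by 12 mm (y), z 66..104. At the start the foot is 42 mm below the rim; parked, it is 60 mm below the notch point. 60 g.
- spline (a point): upright splined shaft that drives the lid; frame turns with it. Point on its axis, on the shoulder (52 mm wide) where the crank comes home, 112 mm over the desk. Six teeth at 0, 60, 120.. degrees from this x axis, 5 mm wide, out to 20 mm radius, up to 20 mm over the shoulder; a round pilot, 23.4 mm diameter, coned top, goes on to 33 mm.
- crank: loose red crank, 0.28 kg, standing on its boss as it is used. Origin: centre of the boss's underside; z up; arm along its x, 16 mm wide, z 36..44, to x 76. Boss 60 mm diameter, 42 high, with an open 26 mm socket below: six grooves at 0, 60, 120.. degrees from x (white marks on top). On the axis a black grip block, 32 mm (x) by 18 mm (y), z 42..82, to lift and turn it by.
- crank_grip (a point): middle of the crank's round upright handle, which spins freely: 20 mm diameter, crank z 46..96 mm, 65 mm out along the crank's x. The crank slides home, underside on the shoulder, when its grooves line up with the shaft's teeth within about 7 degrees; else it stops 20 mm high on top of the teeth, centred by the pilot.
- piece_a: loose black chess piece (rook-like, flat round top), may be absent; 70 mm tall, foot 32 mm in diameter and 10 mm high, round stem 18 mm in diameter above it (head up to 24 mm wide to the eye, felt as 18 mm); 60 g. Origin at the centre of its foot's underside, z up its axis. It may stand or lie in the box.
- piece_b: loose black chess piece (pawn-like, small conical top), may be absent; 70 mm tall, foot 32 mm in diameter and 10 mm high, round stem 18 mm in diameter above it (head up to 24 mm wide to the eye, felt as 18 mm); 60 g. Origin at the centre of its foot's underside, z up its axis. It may stand or lie in the box.
- piece_c: loose black chess piece (castle, flared top), may be absent; 70 mm tall, foot 32 mm in diameter and 10 mm high, round stem 18 mm in diameter above it (head up to 24 mm wide to the eye, felt as 18 mm); 60 g. Origin at the centre of its foot's underside, z up its axis. It may stand or lie in the box.
- piece_d: loose black chess piece (queen-like, pointed top), may be absent; 70 mm tall, foot 32 mm in diameter and 10 mm high, round stem 18 mm in diameter above it (head up to 24 mm wide to the eye, felt as 18 mm); 60 g. Origin at the centre of its foot's underside, z up its axis. It may stand or lie in the box.
- piece_e: loose black chess piece (king-like, knobbed top), may be absent; 70 mm tall, foot 32 mm in diameter and 10 mm high, round stem 18 mm in diameter above it (head up to 24 mm wide to the eye, felt as 18 mm); 60 g. Origin at the centre of its foot's underside, z up its axis. It may stand or lie in the box.
- bishop: cream porcelain bishop, loose, bystander; origin under its centre, 40 mm wide, 98 mm tall
- ashtray: clear glass ashtray, loose, bystander; origin under its centre, 110 mm wide, 35 mm high
- clip: steel bulldog clip, loose, bystander; origin under its centre, 60 x 30 x 19 mm, long in x

How it is judged:
By the outcome, as a careful person would: the job done as asked, in the order asked, and still so for the second after the job is handed in, with the robot touching nothing.
Of piece_a, piece_b, piece_c, piece_d, piece_e only 3 to 5 are there at a start; the rules pass over those that are not, and their reading is None.
At some moment in a run one of piece_a, piece_b, piece_c, piece_d, piece_e may be knocked a few centimetres aside while the robot is not near it.
It also fails if it takes over 200 s, if anything falls off the work surface, if the arm or the gripper's body presses on something with over 40 N, if the wrist force passes 120 N, or if a joint passes its speed limit or range.

ROBOT

A 6-joint arm with a two-finger parallel gripper is mounted at the origin on the work surface. World frame = base frame: x ahead of the robot, y to its left, z up, the work surface at z = 0. Lengths are in m, angles in rad, forces in N, time in s.
With the tool pointing down it reaches from about 0.275 to 0.825 m from the base axis. Payload 4.9 kg.
Tool frame: the origin (TCP) lies midway between the tips of the shut fingers; the grasp point (between the pads) lies 19 mm behind it (grip_point_offset is the distance from the TCP to the grasp point, in m); z points along the fingers, y is the line along which they close (so a half turn about z gives the same grasp; the last joint's range is limited). The gripper opens to 85 mm and grips with 20 to 120 N. Pads are 22 mm wide; open, the fingers measure 114 mm over their backs; the gripper's body (76 mm by 85 mm) begins 54 mm behind the grasp point. The pads swing forward as they close: fully open they stand 13 mm farther back than shut.
Start: joints at [1.174, 0.326, -0.193, 1.052, 0, 1.437], TCP at [0.143, 0.531, 0.198] pointing down, gripper open.
Joint ranges: [-2.65, 2.65], [-0.97, 1.79], [-1.3, 1.35], [-1.93, 2.1], [-1.47, 1.37], [-3.14, 3.14]. Speed limits (rad/s): [2.57, 2.57, 3.14, 3.14, 3.14, 3.14].

INTERFACE

Orientations are given as a rotation vector (axis times angle).
In Python, from cell import * gives the robot as it stands. Calls block until the motion is done:
- movep(position, orientation): joint-space move of the TCP to a pose.
- move_l(position, velocity=0.15, rot=None, until_force=None): straight line of the TCP; rot=None keeps the orientation; velocity is the mean speed in m/s. With until_force (N) it stops when the force on the tool has changed by that much, and returns True; else False.
- set_joints(angles): joint-space move.
- let_go() and grab(newtons=None): open the fingers fully, or close them until they stop; newtons is the grip in N (None keeps the last).
- sleep(seconds).
- ik(position, orientation): joint angles nearest the present ones, or None.
- get_state(): the state.
- grab_frame(name): name is "side" or "top"; returns a dict with "img" (384x512x3 uint8, red, green, blue), "fx", "fy", "cx", "cy" (pixels), "cam_to_world" (4x4, takes a point from camera to world coordinates). Camera axes: x right, y down, z forward; pixel columns grow to the right and rows downward; lengths in m; the calibration is good to about 2 mm. A picture is of the moment at which its call begins. There is no depth.
A pose or a line that the arm cannot do raises MotionError and nothing moves.
- sign_off(): hands the job in; it is judged then, once.
Trained networks look in the newest picture that a camera, given by its name, has taken for a name from the list of things; names that differ only in an ending like _2 or _b are one class to them, and where a whole thing is asked for, a point or a joint stands for the part that bears it (a point fixed in the world has none). Each returns a list of dicts, best first, with "score" (0 to 1); they miss things now and then, are a little off and sometimes report something else, mostly with a low value. They report only what shows in the picture. A call takes as long as a camera call.
- spot_in(camera, name): "centre" ([column, row] in pixels, amid what is visible of it).
- silhouettes(camera, name): "mask" (384x512 bool, what is visible of it) and "centre" ([column, row] in pixels, amid what is visible of it).
- tip_of(camera, name): "centre" ([column, row] in pixels: a listed point, or the origin of a listed thing).
The state is a dict: "clock": time; "q": joint angles; "joint_velocities": joint speeds; "tau": joint torques, N m; "position": TCP position; "eef_rot": TCP orientation; "contact_force": force on the tool from outside, world axes, zero at the start; "wrist_torque": the same for the moment, N m; "finger_gap": opening from 0.0 (shut) to 1.0 (fully open); "grasp_force": force on a finger pad.
Only numpy, scipy, OpenCV 4.12 (cv2) and the standard library are available. Lean on these libraries where they do the work, as an engineer would, in place of code of your own. Each camera call takes 0.05 s, during which the arm holds its last target. There are 200 camera calls.

## Working session

There is one attempt and no reset: what is moved stays moved. The work goes in short steps, each a Python script; the robot and the scene stay as the last script left them, time stands still between calls to the robot, and variables do not carry over. Pictures are saved under pics/ and viewed, at most 14 in all, crops included, and the job is handed in when it is done.

```bash
ls; mkdir -p pics
cat > h.py <<'E'
from cell import *
import numpy as np, cv2
from scipy.spatial.transform import Rotation as R
def ray(f,px):
    T=np.array(f["cam_to_world"]); d=np.array([(px[0]-f["cx"])/f["fx"],(px[1]-f["cy"])/f["fy"],1.])
    return T[:3,3],T[:3,:3]@d
def at_z(f,px,z):
    o,d=ray(f,px); return o+d*(z-o[2])/d[2]
def proj(f,p):
    T=np.array(f["cam_to_world"]); c=T[:3,:3].T@(np.array(p)-T[:3,3]); return np.array([f["fx"]*c[0]/c[2]+f["cx"],f["fy"]*c[1]/c[2]+f["cy"]])
def tri(f1,p1,f2,p2):
    o1,d1=ray(f1,p1);o2,d2=ray(f2,p2); A=np.c_[d1,-d2]; s=np.linalg.lstsq(A,o2-o1,rcond=None)[0]
    a=o1+s[0]*d1;b=o2+s[1]*d2; return (a+b)/2,np.linalg.norm(a-b)
def save(f,n,s=1.5): cv2.imwrite("pics/"+n,cv2.resize(f["img"][:,:,::-1],None,fx=s,fy=s))
E
python3 - <<'E'
from h import *
np.set_printoptions(precision=4,suppress=True)
fs={}
for c in("top","side"):
    f=fs[c]=grab_frame(c); save(f,c+"0.png"); print(c,f["fx"],f["cx"],np.array(f["cam_to_world"]))
for n in ["box","inside","lid_edge","bore","notch","spline","pin","crank","crank_grip","piece_a","piece_b","piece_c","piece_d","piece_e","bishop","ashtray","clip"]:
    r={c:tip_of(c,n) for c in fs}
    print(n,{c:[(np.round(x["centre"],1).tolist(),round(x["score"],2)) for x in r[c][:6]] for c in r}, *(tri(fs["top"],r["top"][0]["centre"],fs["side"],r["side"][0]["centre"]) if r["top"] and r["side"] else []))
print(get_state())
E
```

```text
pics
top 412.29926445703194 255.09753417211707 [[-0.0191 -0.992   0.1251  0.3723]
 [-0.9998  0.0198  0.0044 -0.0565]
 [-0.0069 -0.125  -0.9921  1.3498]
 [ 0.      0.      0.      1.    ]]
side 488.5357867179819 252.18745031255162 [[ 0.7925 -0.3327  0.511  -0.1616]
 [-0.6098 -0.4347  0.6627 -0.9692]
 [ 0.0016 -0.8369 -0.5474  0.8264]
 [ 0.      0.      0.      1.    ]]
box {'top': [([212.2, 180.9], 0.79)], 'side': [([240.9, 179.8], 0.74), ([353.9, 289.7], 0.53)]} [ 0.601   0.0877 -0.0001] 0.011703809045696253
inside {'top': [([218.8, 184.1], 0.63)], 'side': [([240.5, 183.8], 0.9)]} [0.5875 0.0672 0.0011] 0.006562359539784647
lid_edge {'top': [([194.3, 174.3], 0.64), ([208.1, 157.1], 0.42)], 'side': [([233.8, 151.4], 0.7)]} [0.6099 0.1353 0.0783] 0.011134453996349365
bore {'top': [([202.6, 151.0], 0.85)], 'side': [([253.5, 145.8], 0.66)]} [0.6767 0.111  0.0875] 0.0006534196094128894
notch {'top': [([247.8, 181.2], 0.88), ([219.5, 180.9], 0.33), ([262.9, 228.3], 0.32)], 'side': [([253.6, 175.4], 0.7), ([251.6, 143.9], 0.35)]} [ 0.5754 -0.0268  0.0839] 0.008351630081152061
spline {'top':
[... 1790 characters left out ...]
57.2, 231.3], 0.8)]} [ 0.733  -0.0661 -0.1442] 0.36263102668790226
clip {'top': [([384.4, 199.4], 0.69)], 'side': [([350.9, 294.1], 0.72), ([235.6, 147.6], 0.48)]} [ 0.5182 -0.471   0.0024] 0.011217509829607899
{'clock': 1.8, 'q': array([ 1.1738,  0.3262, -0.1926,  1.052 , -0.    ,  1.4366]), 'joint_velocities': array([-0.0004,  0.0007, -0.0011,  0.0008, -0.0009, -0.0005]), 'tau': array([  0.0047, -44.3321,  26.2752,   0.0011,   0.0004,   0.    ]), 'position': array([0.1429, 0.5311, 0.1985]), 'eef_rot': array([ 0.4116,  3.1145, -0.    ]), 'contact_force': array([0.2522, 0.1265, 0.1948]), 'wrist_torque': array([-0.0037, -0.0301,  0.0083]), 'grasp_force': 0.0, 'finger_gap': 0.9977420527855247}
```

View pics/top0.png

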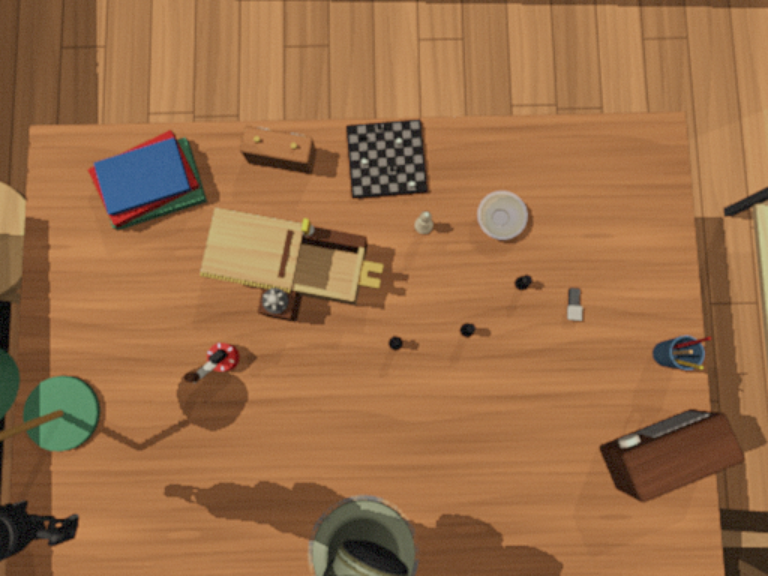

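View pics/side0.png

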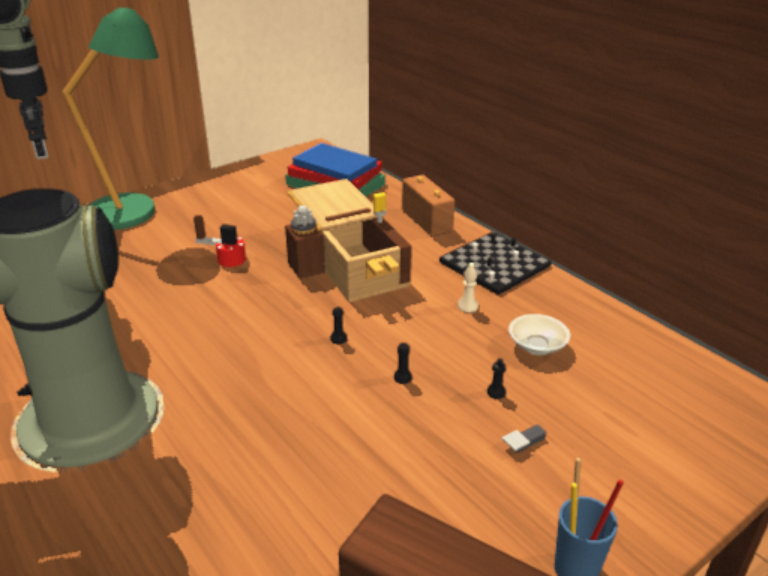

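The three black pieces stand on the desk at top px (263,228), (312,220) and (349,188). The box is at about (195,170), and the crank with its handle at (147,239). Next I'll zoom in on the box.

Run:
```python
import cv2
a=cv2.imread("pics/top0.png");b=cv2.imread("pics/side0.png")
def crop(i,n,x,y,w,h,k):
    c=i[int(y*1.5):int((y+h)*1.5),int(x*1.5):int((x+w)*1.5)]
    c=cv2.resize(c,(w*k,h*k),interpolation=cv2.INTER_CUBIC)
    for u in range(0,w,10): cv2.line(c,(u*k,0),(u*k,8),(0,255,0),1); cv2.putText(c,str(x+u),(u*k,18),0,.35,(0,255,0),1)
    for v in range(0,h,10): cv2.line(c,(0,v*k),(8,v*k),(0,255,0),1); cv2.putText(c,str(y+v),(8,v*k+4),0,.35,(0,255,0),1)
    cv2.imwrite("pics/"+n,c)
crop(a,"ctop.png",130,130,130,95,6)
crop(b,"cside.png",180,110,100,90,6)
```

```text
(no output)
```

View pics/ctop.png

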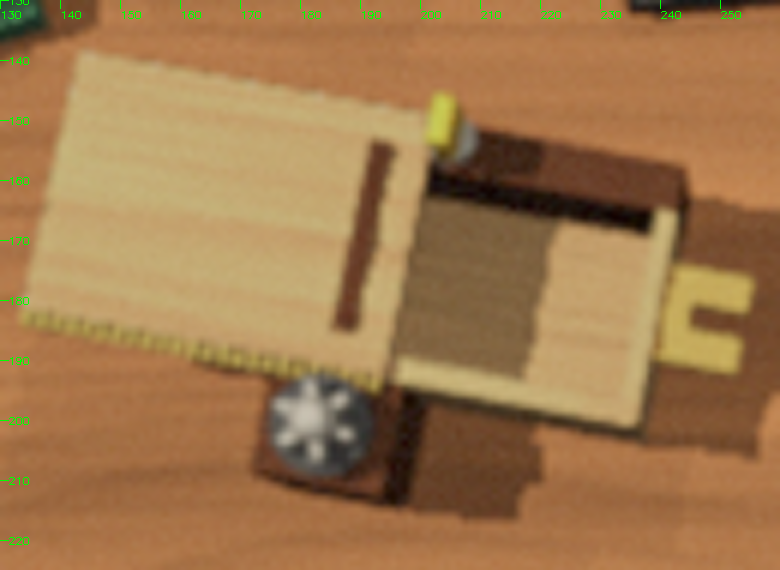

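View pics/cside.png

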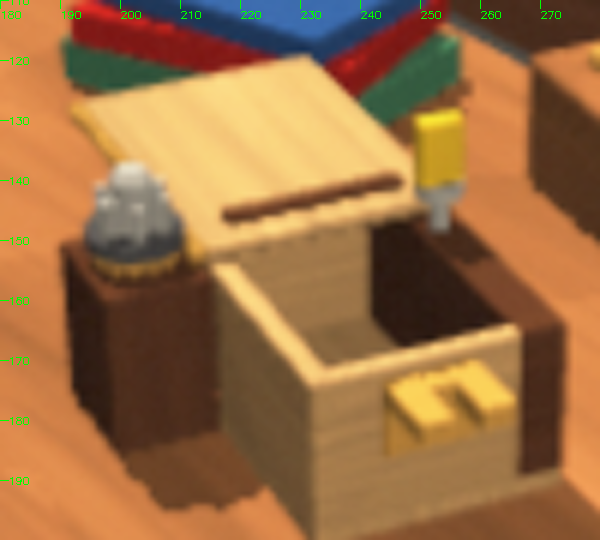

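```bash
cat > fit.py <<'E'
from h import *
from scipy.optimize import least_squares
np.set_printoptions(precision=4,suppress=True)
fs={c:grab_frame(c) for c in("top","side")}
P={"top":[((76,225,104),(143,138.3)),((-62,225,104),(133.9,182.3)),((-62,35,104),(193.8,193.3)),((76,35,104),(200.8,148.3)),((-62,-95,95),(236.7,201.3)),((76,-95,95),(244.5,158)),((50,-95,95),(243,165))],
"side":[((-62,-95,95),(232.5,174.2)),((50,-95,95),(266.3,164.5)),((76,-95,95),(273.8,164.2)),((-62,-95,0),(232.2,200)),((76,-95,0),(273.3,188.8)),((76,225,104),(231.3,119.2)),((-62,225,104),(192.5,127.5)),((-62,35,104),(213.3,151.7))]}
def W(v,b): c,s=np.cos(v[2]),np.sin(v[2]); b=np.array(b)/1e3; return np.array([v[0]+c*b[0]-s*b[1],v[1]+s*b[0]+c*b[1],b[2]])
def res(v,cams=("top","side")): return np.concatenate([proj(fs[c],W(v,b))-p for c in cams for b,p in P[c]])
for cams in (("top",),("side",),("top","side")):
    r=least_squares(res,[.6,.09,0],args=(cams,)); print(cams,r.x,np.abs(r.fun).mean()); print(r.fun.reshape(-1,2).round(1).tolist())
v=r.x
def inv(p): c,s=np.cos(v[2]),np.sin(v[2]); d=p[:2]-v[:2]; return np.array([c*d[0]+s*d[1],-s*d[0]+c*d[1]])*1e3
print("notch top",inv(at_z(fs["top"],(248.2,183.4),.088)),"slot closed/open",inv(at_z(fs["top"],(245.3,183),.088)),inv(at_z(fs["top"],(254.7,184.3),.088)))
print("notch side net",inv(at_z(fs["side"],(253.6,175.4),.088)))
print("bore/pin: head top",inv(at_z(fs["top"],(203,150),.157)), "collar", inv(at_z(fs["top"],(206.5,154.2),.118)))
print("side head mid",inv(at_z(fs["side"],(252.9,135),.140)))
print("spline",inv(at_z(fs["top"],(181.7,199.2),.145)),"side",inv(at_z(fs["side"],(201,138),.145)))
for p,q in [((263,226.7),(226.3,224.3)),((309.6,219.8),(265.2,249.9)),((347,188.6),(334.2,259.6))]: print(tri(fs["top"],p,fs["side"],q),at_z(fs["top"],p,0),at_z(fs["side"],q,0))
print("crank",at_z(fs["top"],(154.9,237.3),0),at_z(fs["side"],(157.1,174.9),0), "grip",at_z(fs["top"],(126.8,250.6),.071),at_z(fs["side"],(132.2,148.9),.071))
E
python3 fit.py
```

```text
('top',) [ 0.5968  0.0887 -0.1975] 0.5902407203223176
[[-0.2, 0.6], [-0.6, -0.2], [0.2, -0.4], [1.9, 1.1], [-0.7, -0.6], [-0.3, -0.7], [-0.3, 0.4]]
('side',) [ 0.5954  0.0859 -0.2018] 0.6678666532126165
[[-0.9, -0.3], [0.2, 0.6], [0.5, -1.0], [0.1, 1.3], [0.2, 1.2], [-0.9, -0.8], [-0.0, -1.3], [0.8, -0.5]]
('top', 'side') [ 0.5966  0.088  -0.1992] 0.6224235618496484
[[0.1, 0.5], [-0.4, -0.3], [0.4, -0.4], [2.2, 1.1], [-0.5, -0.5], [-0.0, -0.6], [-0.1, 0.5], [-0.9, -0.7], [0.1, 0.2], [0.4, -1.5], [0.1, 0.8], [0.1, 0.7], [-1.2, -1.0], [-0.2, -1.6], [0.7, -0.9]]
notch top [  -1.2855 -120.8863] slot closed/open [  -1.6522 -111.8186] [  -0.4746 -141.2013]
notch side net [  -5.1663 -121.807 ]
bore/pin: head top [62.8884 25.3631] collar [60.2349 19.1963]
side head mid [59.5569 14.3645]
spline [-91.0729  60.4556] side [-93.7213  56.3303]
(array([ 0.4401, -0.0737, -0.002 ]), np.float64(0.002489042062093788)) [ 0.4411 -0.0744  0.    ] [ 0.4376 -0.0753 -0.    ]
(array([ 0.4582, -0.2257, -0.0005]), np.float64(0.005864170496223087)) [ 0.4607 -0.2273  0.    ] [ 0.4552 -0.2249  0.    ]
(array([ 0.5651, -0.3575, -0.0001]), np.float64(0.009579914645009102)) [ 0.5613 -0.3544  0.    ] [ 0.5697 -0.3596  0.    ]
crank [0.4134 0.2791 0.    ] [0.4103 0.272  0.    ] grip [0.3721 0.3477 0.071 ] [0.3738 0.3547 0.071 ]
```

Two-camera fit: box at (0.597, 0.088), yaw -0.199, spline at box (-92, 60), notch at box (0, -121). Next I refine the pin head by colour and pull it.

```bash
cat >> h.py <<'E'
BX=np.array([.5966,.088,-.1992])
def W(b):
    c,s=np.cos(BX[2]),np.sin(BX[2]); b=np.array(b,float)/1e3; return np.array([BX[0]+c*b[0]-s*b[1],BX[1]+s*b[0]+c*b[1],b[2]])
def inv(p):
    c,s=np.cos(BX[2]),np.sin(BX[2]); d=np.array(p[:2])-BX[:2]; return np.array([c*d[0]+s*d[1],-s*d[0]+c*d[1]])*1e3
def rot(a): # tool down, fingers close along world direction a (rad); picks wrist-friendly half turn
    best=None
    for k in (-1,0,1,2):
        v=(R.from_euler('z',a+np.pi/2+k*np.pi)*R.from_euler('x',np.pi)).as_rotvec()
        q=ik([.5,.1,.25],v)
        if q is not None and (best is None or abs(q[5])<best[0]): best=(abs(q[5]),v)
    return best[1]
def st(): s=get_state(); return "t=%.1f pos=%s F=%s gap=%.3f g=%.0f q6=%.2f"%(s["clock"],np.round(s["position"],4),np.round(s["contact_force"],1),s["finger_gap"],s["grasp_force"],s["q"][5])
def go(p,r): movep(list(p),r)
E
python3 - <<'E'
from h import *
def yel(c,x0,y0,x1,y1):
    f=grab_frame(c); h=cv2.cvtColor(f["img"],cv2.COLOR_RGB2HSV)[y0:y1,x0:x1]
    m=((h[...,0]>24)&(h[...,0]<35)&(h[...,1]>170)).astype(np.uint8)
    r=cv2.minAreaRect(np.argwhere(m)[:,::-1].astype(np.float32)); print(c,m.sum(),r)
    return f,np.array(r[0])+[x0,y0]
a,pa=yel("top",195,140,215,165); b,pb=yel("side",245,122,262,145)
for f,p in((a,pa),(b,pb)): w=at_z(f,p,.138); print(p,w,inv(w))
t,e=tri(a,pa,b,pb); print(t,e,inv(t))
for n in ("box_y_close",): print(n,rot(BX[2]+np.pi/2),ik(list(W((63,20,250))),rot(BX[2]+np.pi/2)))
q=get_state()["q"]; set_joints([.6]+list(q[1:])); print(st())
E
```

```text
top 0 ((0.0, 0.0), (0.0, 0.0), 0.0)
side 11 ((7.5, 7.5), (1.0, 5.0), 90.0)
[195. 140.] [0.69920636 0.12694709 0.138     ] [92.87028249 58.48120008]
[252.5 129.5] [0.68214477 0.12390726 0.138     ] [76.74762299 52.12524398]
[0.69542862 0.1310957  0.13219487] 0.012398184731862204 [88.34630277 61.80021129]
box_y_close [3.12385544e-01 3.12602298e+00 1.91413702e-16] [0.0324491  0.5366853  0.26370703 1.29781806 0.         0.2316491 ]
t=3.2 pos=[0.4076 0.3691 0.1985] F=[ 0.1  1.2 -1. ] gap=0.998 g=0 q6=1.44
```

Run:
```python
from h import *
fs={c:grab_frame(c) for c in("top","side")}
P={"top":(203.8,150.4),"side":(253.3,134.7)}
for c,f in fs.items():
    print(c,inv(at_z(f,P[c],.138)))
    i=f["img"].astype(int); x,y=map(int,P[c]); m=np.minimum(i[...,0],i[...,1])-i[...,2]
    M=np.zeros(m.shape,bool); M[y-8:y+9,x-7:x+9]=(m>90)[y-8:y+9,x-7:x+9]; g=np.argwhere(M)[:,::-1]; print(M.sum(),g.min(0),g.max(0),g.mean(0),inv(at_z(f,g.mean(0),.138)))
r=rot(BX[2]+np.pi/2); go(W((63,20,220)),r); print(st())
```

```text
top [66.11982693 26.0921611 ]
30 [201 146] [205 153] [203.  149.6] [68.10538516 28.94050537]
side [63.24440819 19.10008637]
89 [249 128] [256 140] [252.82022472 133.92134831] [64.23459272 24.44978788]
t=4.7 pos=[0.6618 0.0963 0.22  ] F=[ 0.8  0.1 -0.6] gap=1.002 g=0 q6=0.23
```

Run:
```python
from h import *
r=rot(BX[2]+np.pi/2); go(W((63,23,160)),r)
print(move_l(list(W((63,23,124))),.06,until_force=8),st())
grab(20); print(st(), inv(get_state()["position"]))
s=get_state(); F=s["contact_force"]; yb=W((0,1,0))-W((0,0,0)); print("Fy_box",F@yb*1e3,"Fx_box",F@(W((1,0,0))-W((0,0,0)))*1e3)
```

```text
False t=5.8 pos=[0.663  0.0981 0.124 ] F=[-0.5  0.1  0.4] gap=1.001 g=0 q6=0.24
t=6.6 pos=[0.6632 0.0981 0.1244] F=[0.5 0.1 1.7] gap=0.002 g=1 q6=0.24 [63.2483718 23.0657341]
Fy_box 0.17760986089779865 Fx_box 0.43612407427998356
```

```bash
cat >> h.py <<'E'
def crop(f,n,x,y,w,h,k):
    c=cv2.resize(f["img"][y:y+h,x:x+w,::-1],(w*k,h*k),interpolation=cv2.INTER_CUBIC)
    for u in range(0,w,10): cv2.line(c,(u*k,0),(u*k,8),(0,255,0),1); cv2.putText(c,str(x+u),(u*k,18),0,.35,(0,255,0),1)
    for v in range(0,h,10): cv2.line(c,(0,v*k),(8,v*k),(0,255,0),1); cv2.putText(c,str(y+v),(8,v*k+4),0,.35,(0,255,0),1)
    return c
E
python3 - <<'E'
from h import *
a=grab_frame("top");b=grab_frame("side")
print(proj(a,get_state()["position"]),proj(b,get_state()["position"]),spot_in("side","pin"),spot_in("top","pin"))
cv2.imwrite("pics/p1.png",np.hstack([crop(a,"",165,120,60,80,6),crop(b,"",215,90,65,80,6)]))
E
```

```text
[205.18493612 152.54025394] [252.72451929 138.12661563] [{'centre': [253.4, 136.4], 'score': 0.68}, {'centre': [223.7, 135.0], 'score': 0.6}, {'centre': [229.9, 160.6], 'score': 0.48}, {'centre': [147.3, 162.2], 'score': 0.48}] [{'centre': [138.4, 166.6], 'score': 0.39}]
```

View pics/p1.png

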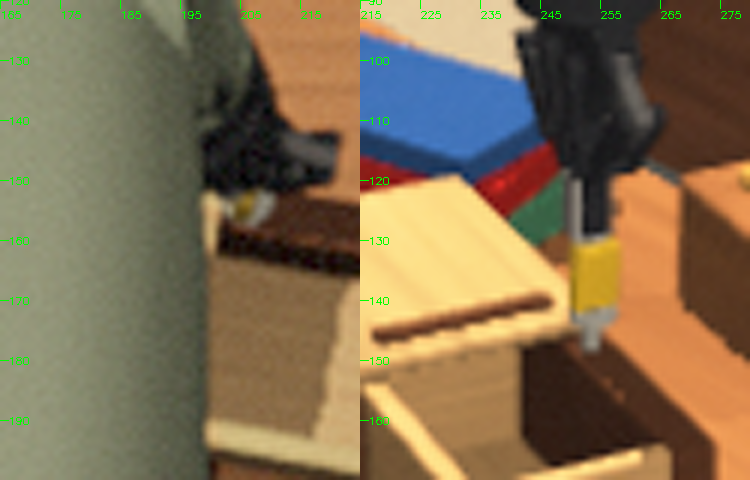

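Run:
```python
from h import *
p=get_state()["position"]
move_l([p[0],p[1],.172],.1)
p=get_state()["position"]
a=grab_frame("top");b=grab_frame("side")
print(st(),proj(a,p),proj(b,p))
for n in((63,23,157),(63,23,119),(63,23,95)): print(n,proj(a,W(n)),proj(b,W(n)))
cv2.imwrite("pics/p2.png",np.hstack([crop(a,"",165,120,60,80,6),crop(b,"",215,90,65,80,6)]))
```

```text
t=7.5 pos=[0.6624 0.098  0.1709] F=[-0.6  0.2 -0.1] gap=0.000 g=0 q6=0.24 [203.1374902  148.94403603] [252.67433969 124.33937908]
(63, 23, 157) [203.78282549 150.08862512] [252.68217418 128.63311195]
(63, 23, 119) [205.40592776 153.02256067] [252.65546421 139.679993  ]
(63, 23, 95) [206.38185737 154.78666059] [252.6389692  146.50210409]
```

View pics/p2.png

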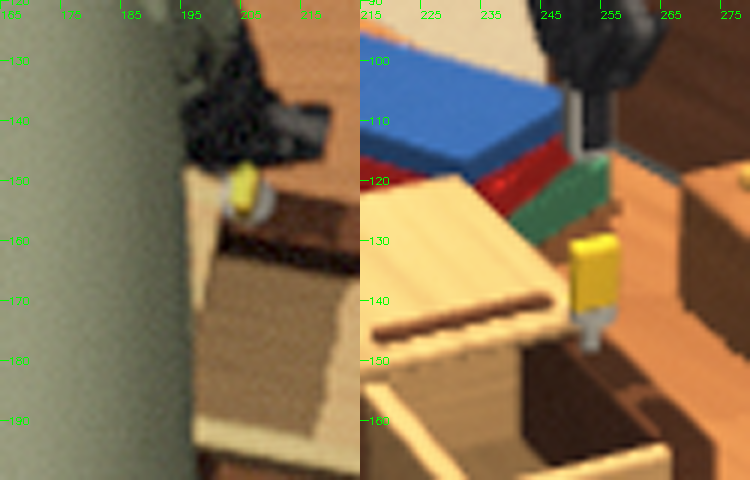

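Run:
```python
from h import *
a=grab_frame("top");b=grab_frame("side")
for p in ((.1429,.5311,.1985),(.1429,.5311,.2115)): print(proj(a,p),proj(b,p))
p=get_state()["position"]
for q in((0,0,.016),(.015,.019,0),(.02,0,0),(0,.02,0)): print(q,proj(a,p+np.array(q)),proj(b,p+np.array(q)))
print(R.from_rotvec(get_state()["eef_rot"]).as_matrix().round(3))
i=cv2.imread("pics/side0.png"); t=cv2.imread("pics/top0.png")
cv2.imwrite("pics/p3.png",np.hstack([cv2.resize(i[60:180,0:100],(400,480)),cv2.resize(t[480:576,0:80],(400,480))]))
```

```text
[ 42.63268318 337.59161397] [ 31.5343713  112.24392468]
[ 40.11548832 338.63899784] [ 30.48497229 108.31150028]
(0, 0, 0.016) [202.43609846 147.77063213] [252.60770374 119.72907945]
(0.015, 0.019, 0) [196.67197635 144.21771463] [252.68898579 121.06554303]
(0.02, 0, 0) [203.14350183 142.42105878] [257.76516015 122.77655877]
(0, 0.02, 0) [196.33772721 149.22831902] [248.62216707 122.24220612]
[[-0.98   0.198 -0.002]
 [ 0.198  0.98  -0.   ]
 [ 0.002 -0.    -1.   ]]
```

View pics/p3.png

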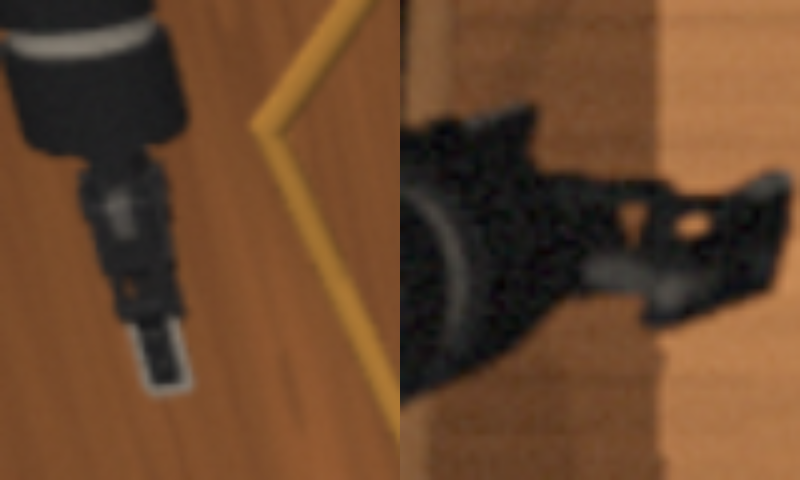

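Run:
```python
from h import *
r=rot(BX[2]+np.pi/2); p=get_state()["position"]; move_l([p[0],p[1],.23],.2)
go((.42,-.16,.06),r); print(move_l([.42,-.16,-.005],.04,until_force=6),st())
p=get_state()["position"]; a=grab_frame("top");b=grab_frame("side")
print(proj(a,p),proj(b,p))
cv2.imwrite("pics/p4.png",np.hstack([crop(a,"",260,180,65,80,6),crop(b,"",215,205,65,80,6)]))
move_l([p[0],p[1],.06],.1)
```

```text
False t=11.3 pos=[ 0.4202 -0.1601 -0.0048] F=[ 0.1  0.2 -0.1] gap=0.003 g=0 q6=-0.33
[289.32013512 232.65809264] [239.42709345 243.81853727]
```

View pics/p4.png

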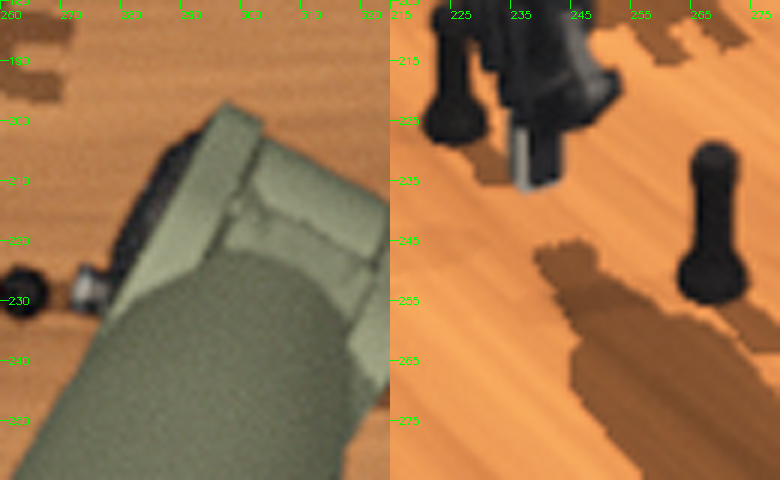

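Run:
```python
from h import *
p=get_state()["position"]
move_l([p[0],p[1],.0],.15)
print(move_l([.42,-.16,-.05],.03,until_force=5),st())
p=get_state()["position"]; a=grab_frame("top");b=grab_frame("side")
print(proj(a,p),proj(b,p))
cv2.imwrite("pics/p5.png",np.hstack([crop(a,"",260,180,65,80,6),crop(b,"",215,205,65,80,6)]))
move_l([p[0],p[1],.06],.1)
```

```text
True t=13.8 pos=[ 0.4198 -0.1599 -0.0328] F=[-1.3  1.4  8.1] gap=0.003 g=4 q6=-0.33
[288.62953949 233.07032686] [239.41145718 251.92666376]
```

View pics/p5.png

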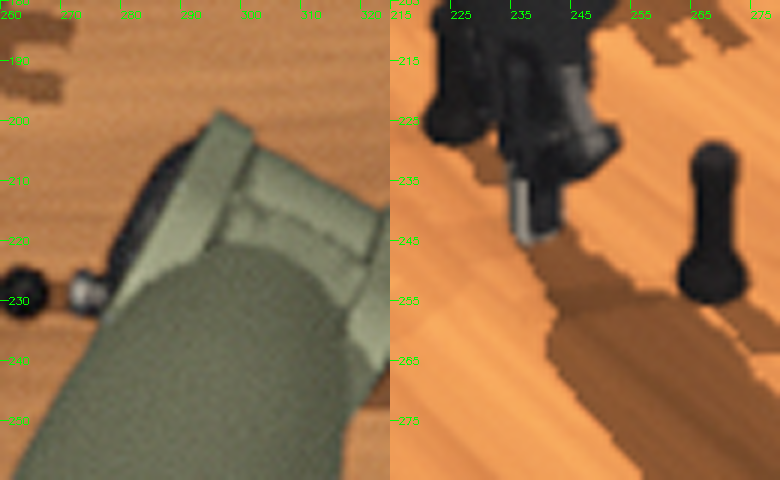

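The fingertips touch the desk at a reported z of -0.032, so the real tips sit about 32 mm behind the reported TCP. That explains the missed grasp: they closed above the head. I'll compensate for this and retry the pin.

```bash
cat >> h.py <<'E'
OFF=np.array([0,0,.032])   # measured: tips are 32 mm above the reported TCP
def go(p,r): movep(list(np.array(p)-OFF),r)          # p = true tip position
def ln(p,v=.15,rot=None,f=None): return move_l(list(np.array(p)-OFF),v,rot,f)
def tip(): return get_state()["position"]+OFF
def fbox():
    F=get_state()["contact_force"]; c,s=np.cos(BX[2]),np.sin(BX[2]); return np.round([c*F[0]+s*F[1],-s*F[0]+c*F[1],F[2]],1)
E
python3 - <<'E'
from h import *
r=rot(BX[2]+np.pi/2); let_go(); p=tip(); ln([p[0],p[1],.25],.3); go(W((63,23,230)),r); ln(W((63,23,165)),.2)
print(ln(W((63,23,124)),.08,f=6),st())
grab(20); print(st(),fbox())
E
```

```text
False t=18.9 pos=[0.6631 0.0981 0.0921] F=[-0.6 -0.2  0.7] gap=1.000 g=0 q6=0.24
t=19.6 pos=[0.663  0.0981 0.0921] F=[ 0.1 -0.2  0.7] gap=0.136 g=27 q6=0.24 [ 0.1 -0.1  0.7]
```

Run:
```python
from h import *
grab(40); r=rot(BX[2]+np.pi/2)
ln(W((63,23,200)),.12); print(st())
go(W((0,-121,200)),r)
for dx in (0,-2,2,-4,4):
    hit=ln(W((dx,-121,164)),.08,f=4); z=tip()[2]
    print(dx,hit,z,fbox())
    if not hit: break
    ln(W((dx,-121,185)),.1)
a=grab_frame("side"); cv2.imwrite("pics/p6.png",crop(a,"",200,100,80,90,6))
```

```text
t=20.6 pos=[0.6623 0.098  0.1672] F=[ 0.4  0.8 -1.1] gap=0.133 g=42 q6=0.24
0 False 0.16385305644915105 [ 0.7 -0.4 -0.9]
```

View pics/p6.png

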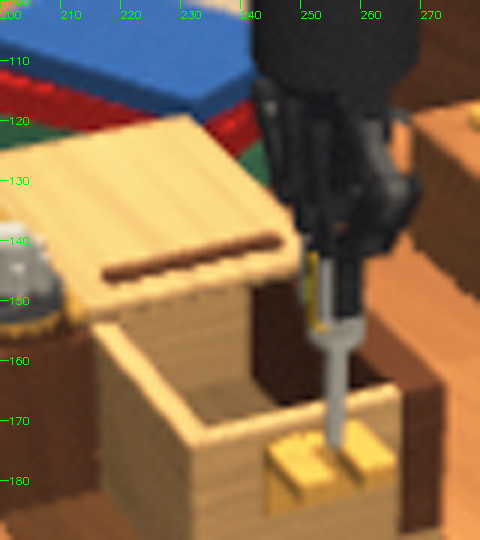

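The shank foot, at px (256,174), is just above the brass bracket (245–265, 172–182), and the slot is right under it. I'll lower it.

Run:
```python
from h import *
for dx,dy in ((0,0),(-2,0),(2,0),(-3.5,0),(3.5,0),(0,-5)):
    ln(W((dx,-121+dy,164)),.1); hit=ln(W((dx,-121+dy,93)),.07,f=4); z=tip()[2]
    print(dx,dy,hit,z,fbox())
    if z<.125: break
```

```text
0 0 True 0.0988829723849457 [-0.8 -0.4  4.2]
```

Run:
```python
from h import *
let_go(); p=tip(); ln([p[0],p[1],.2],.15)
go((.36,-.02,.28),rot(0.)); print(st())
a=grab_frame("top");b=grab_frame("side")
for n in("pin","piece_a"):
    for c in("top","side"): print(n,c,[(np.round(x["centre"],1).tolist(),round(x["score"],2)) for x in tip_of(c,n)])
for x in tip_of("side","piece_a"): print(at_z(b,x["centre"],0))
for x in tip_of("top","piece_a"): print(at_z(a,x["centre"],0))
cv2.imwrite("pics/p7.png",np.hstack([crop(a,"",195,140,65,100,5),crop(b,"",205,130,80,100,5)]))
```

```text
t=26.1 pos=[ 0.3602 -0.02    0.2477] F=[ 0.  -0.4  1.2] gap=1.000 g=0 q6=-1.83
pin top [([247.1, 187.2], 0.47), ([381.0, 200.0], 0.2)]
pin side [([256.0, 193.2], 0.76)]
piece_a top [([262.2, 227.4], 0.61), ([308.7, 221.7], 0.58), ([348.2, 189.9], 0.44)]
piece_a side [([225.2, 226.8], 0.66), ([267.6, 249.5], 0.51), ([333.9, 260.3], 0.49)]
[ 4.28743834e-01 -8.26546253e-02 -1.11022302e-16]
[ 0.46111861 -0.22741301  0.        ]
[ 0.56724752 -0.36098247  0.        ]
[ 0.43885459 -0.0717047   0.        ]
[ 0.45450493 -0.22417075  0.        ]
[ 0.55687935 -0.35812923  0.        ]
```

View pics/p7.png

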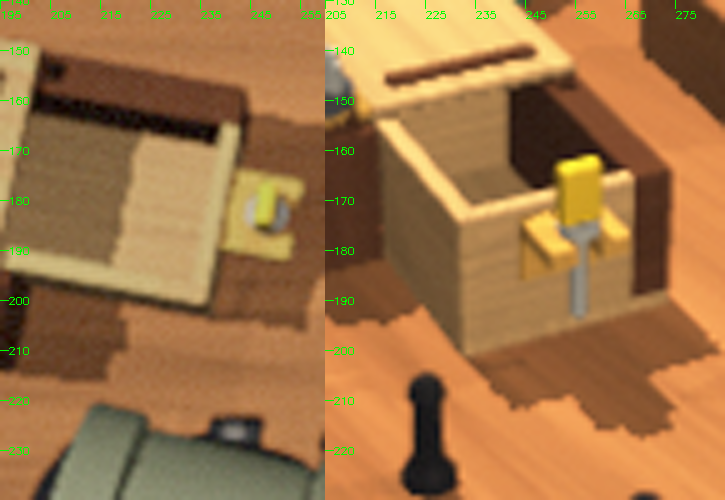

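The pin hangs by its collar in the notch (side px (256,175)). Now the pieces.

```bash
cat >> h.py <<'E'
def find(exp):
    out=[]
    for c in("top","side"):
        f=grab_frame(c); L=[(at_z(f,x["centre"],0)[:2],x["score"]) for x in tip_of(c,"piece_a")]
        L=[(p,s) for p,s in L if np.linalg.norm(p-exp)<.08]
        if L: p=min(L,key=lambda t:np.linalg.norm(t[0]-exp)); out.append(p[0]); print(c,p[0].round(4),round(p[1],2))
    if len(out)==2 and np.linalg.norm(out[0]-out[1])>.02: print("DISAGREE")
    return np.mean(out,0) if out else None
def stow(exp,bx):
    p=find(np.array(exp)); 
    if p is None: return False
    r=rot(BX[2]+np.pi/2)
    go((*p,.20),r); ln((*p,.10),.25); 
    if ln((*p,.042),.12,f=6): print("hit",st())
    grab(30); print(st())
    if get_state()["finger_gap"]<.1: return False
    ln((*p,.22),.3); go(W((bx,-27,220)),r); ln(W((bx,-27,140)),.3)
    print("hit" if ln(W((bx,-27,78)),.12,f=6) else "ok",fbox(),st()); let_go(); ln(W((bx,-27,220)),.3); return True
E
python3 - <<'E'
from h import *
print(stow((.440,-.074),-32)); p=tip(); print(st())
a=grab_frame("side"); cv2.imwrite("pics/p8.png",crop(a,"",190,130,160,140,5));
E
```

```text
top [ 0.4502 -0.0769] 0.39
side [ 0.4251 -0.0782] 0.44
DISAGREE
t=30.0 pos=[ 0.4378 -0.0775  0.0102] F=[-0.1  1.4  4.4] gap=0.200 g=29 q6=-0.14
ok [ 3.1 -0.4 -2. ] t=32.6 pos=[0.561  0.0675 0.0468] F=[ 3. -1. -2.] gap=0.203 g=31 q6=0.19
True
t=33.9 pos=[0.56   0.0679 0.1884] F=[ 0.5 -0.1  0.1] gap=1.000 g=0 q6=0.19
```

View pics/p8.png

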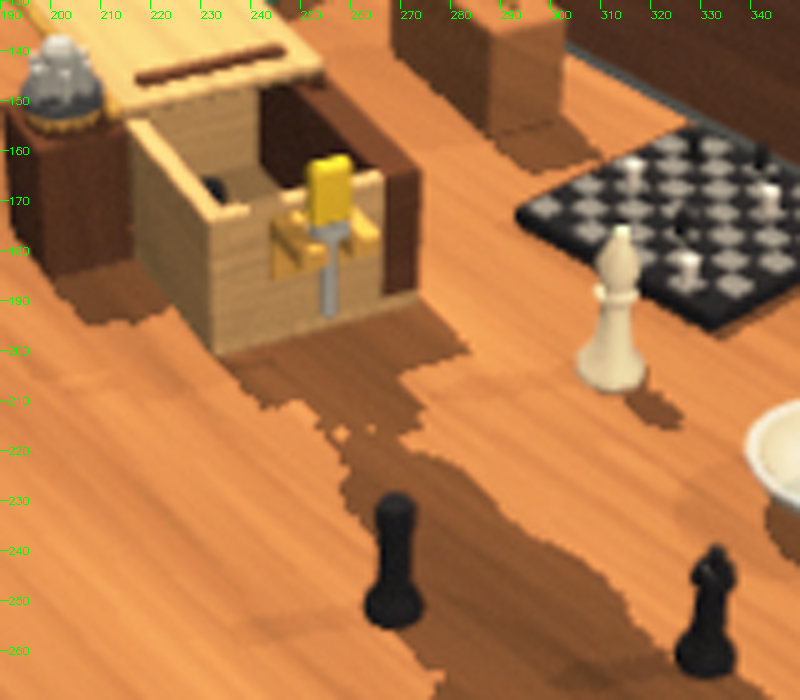

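Piece 1 is inside the box (dark shape at px (231,167)). On to the other two.

Run:
```python
from h import *
print(stow((.459,-.226),0)); print(stow((.564,-.357),32))
go((.36,.1,.30),rot(0.)); print(st())
a=grab_frame("top");b=grab_frame("side")
for c in("top","side"): print(c,[(np.round(x["centre"],1).tolist(),round(x["score"],2)) for x in tip_of(c,"piece_a")])
cv2.imwrite("pics/p9.png",np.hstack([crop(a,"",190,140,70,100,5),crop(b,"",205,130,80,100,5)]))
```

```text
top [ 0.4602 -0.2329] 0.41
side [ 0.4593 -0.2275] 0.7
t=37.2 pos=[ 0.4598 -0.2303  0.0101] F=[ 0.4 -0.2  1.4] gap=0.201 g=32 q6=-0.41
ok [ 0.5 -0.  -0.3] t=40.2 pos=[0.5924 0.0615 0.0473] F=[ 0.5 -0.1 -0.3] gap=0.201 g=32 q6=0.18
True
top [ 0.5566 -0.3542] 0.58
side [ 0.5617 -0.3577] 0.69
t=45.1 pos=[ 0.5593 -0.356   0.0103] F=[-0.7  0.9  0.7] gap=0.197 g=30 q6=-0.48
hit [1.4 0.2 1.3] t=48.0 pos=[0.6258 0.0544 0.1037] F=[ 1.4 -0.1  1.3] gap=0.200 g=31 q6=0.17
True
t=50.6 pos=[0.3602 0.0999 0.2675] F=[0.9 0.1 1.3] gap=1.001 g=0 q6=-1.50
top [([219.8, 186.2], 0.57), ([217.8, 183.1], 0.55), ([221.7, 174.4], 0.47)]
side []
```

View pics/p9.png

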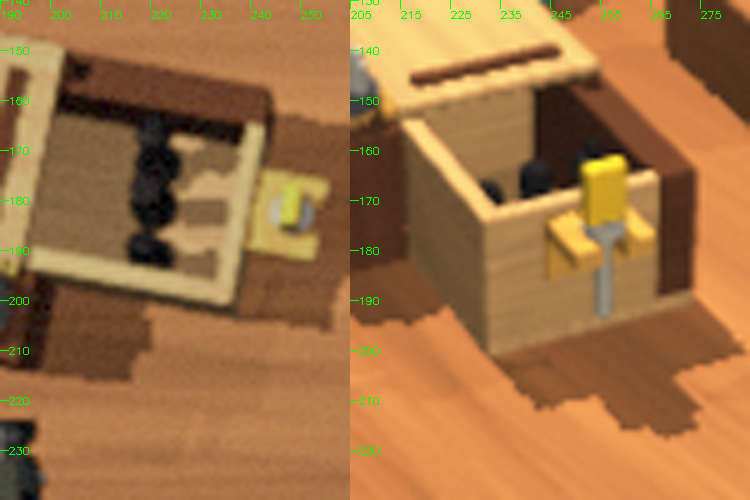

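All three pieces are in the box and below the rim, and no others are detected. Next I centre and grasp the crank.

Run:
```python
from h import *
a=grab_frame("top");b=grab_frame("side")
est={}
for n,z in(("crank",0),("crank_grip",.071)):
    r={c:tip_of(c,n)[0] for c in("top","side")}
    est[n]=tri(a,r["top"]["centre"],b,r["side"]["centre"])[0]; print(n,est[n],at_z(a,r["top"]["centre"],z)[:2],at_z(b,r["side"]["centre"],z)[:2],[round(r[c]["score"],2) for c in r])
c=est["crank"][:2]; d=est["crank_grip"][:2]-c; yaw=np.arctan2(d[1],d[0]); print(yaw,np.linalg.norm(d))
u=np.array([np.cos(yaw),np.sin(yaw)])
rx=rot(yaw); p=c-.006*u
go((*p,.16),rx); ln((*p,.10),.2); print(ln((*p,.050),.1,f=5),st())
grab(20); print(st()); s=tip()
let_go(); ry=rot(yaw+np.pi/2); ln((*p,.105),.2); go((*p,.105),ry); ln((*p,.050),.1,f=5); grab(20); print(st())
import json; json.dump([yaw,*p],open("crank.json","w"))
```

```text
crank [0.49017447 0.17290587 0.04950211] [0.61187643 0.14062997] [0.40427637 0.26821538] [0.71, 0.6]
crank_grip [0.39947934 0.00738242 0.2668543 ] [ 0.58126336 -0.03505724] [0.37653473 0.35674133] [0.43, 0.85]
-2.072048283045696 0.1887422093694174
False t=54.1 pos=[0.4933 0.1783 0.0186] F=[-1.   0.3 -0.9] gap=0.998 g=0 q6=0.71
t=54.5 pos=[0.4921 0.18   0.0192] F=[-5.8  6.   7.2] gap=0.740 g=19 q6=0.71
t=57.6 pos=[0.5012 0.1485 0.0788] F=[ 11.8 -40.2  43.2] gap=0.127 g=50 q6=-0.86
```

The arm hid the crank from the top camera, so that detection was false and the gripper closed on the fixed gear block. I'll release, go straight up and check.

Run:
```python
from h import *
let_go(); print(st(),fbox()); p=tip(); ln([p[0],p[1],.24],.1); print(st())
go((.40,-.15,.30),rot(0.)); print(st())
a=grab_frame("top");b=grab_frame("side")
for n in("crank","crank_grip","lid_edge","spline","pin","bishop"):
    for c in("top","side"): print(n,c,[(np.round(x["centre"],1).tolist(),round(x["score"],2)) for x in tip_of(c,n)][:3])
cv2.imwrite("pics/p10.png",np.hstack([crop(a,"",110,135,150,130,3),crop(b,"",120,115,140,130,3)]))
```

```text
t=58.3 pos=[0.4827 0.1606 0.0685] F=[-5.1 -3.   0.1] gap=0.996 g=3 q6=-0.86 [-4.4 -3.9  0.1]
t=59.9 pos=[0.4823 0.1606 0.2074] F=[ 0.1 -0.2 -0.6] gap=1.002 g=0 q6=-0.86
t=61.1 pos=[ 0.4002 -0.1496  0.2678] F=[0.6 0.3 0.1] gap=1.002 g=0 q6=-2.10
crank top [([153.4, 239.6], 0.66), ([220.9, 182.6], 0.4)]
crank side [([155.2, 171.8], 0.74), ([198.3, 149.0], 0.58)]
crank_grip top [([128.3, 250.1], 0.81), ([281.7, 149.6], 0.28)]
crank_grip side [([130.9, 148.8], 0.94)]
lid_edge top []
lid_edge side [([234.7, 149.0], 0.76)]
spline top [([182.7, 200.9], 0.5)]
spline side [([197.8, 148.7], 0.61)]
pin top [([249.8, 187.4], 0.62)]
pin side [([252.0, 192.7], 0.57), ([238.6, 177.7], 0.39)]
bishop top [([218.7, 181.0], 0.72), ([284.8, 151.3], 0.64), ([221.5, 188.0], 0.27)]
bishop side [([311.0, 201.5], 0.67)]
```

View pics/p10.png

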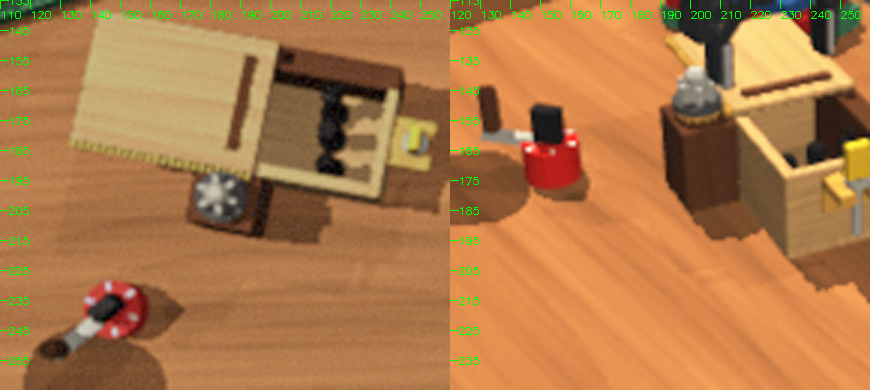

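The scene is intact: lid still open, crank still standing at top px (148,238), pin parked, pieces in the box. I'll compute the crank pose from this clear view.

Run:
```python
from h import *
a=grab_frame("top");b=grab_frame("side")
for f,px,z,n in((a,(153.4,239.6),0,"net"),(b,(155.2,171.8),0,"net"),(a,(148.3,238.3),.042,"bosstop"),(a,(145,237.7),.080,"blk"),(b,(152.3,156),.062,"blk"),(b,(153.7,168),.021,"boss")):
    print(n,at_z(f,px,z)[:2].round(4))
for f,c in((a,"top"),(b,"side")):
    i=f["img"].astype(int); m=((i[...,0]>120)&(i[...,1]<70)&(i[...,2]<80)); M=np.zeros_like(m); 
    x0,y0,x1,y1=(130,225,170,255) if c=="top" else (138,145,172,185); M[y0:y1,x0:x1]=m[y0:y1,x0:x1]
    g=np.argwhere(M)[:,::-1]; lo,hi=g.min(0),g.max(0); print(c,M.sum(),lo,hi,"mid z.021",at_z(f,(lo+hi)/2,.021)[:2].round(4))
    d=(i.max(2)<45); D=np.zeros_like(d); D[y0-5:y1,x0:x1]=d[y0-5:y1,x0:x1]; g=np.argwhere(D)[:,::-1]; 
    if len(g): print("blk",D.sum(),g.mean(0),at_z(f,g.mean(0),.064)[:2].round(4))
for px,c in (((128.3,250.1),a),((130.9,148.8),b)): print("grip",at_z(c,px,.071)[:2].round(4))
```

```text
net [0.406  0.2839]
net [0.4145 0.2928]
bosstop [0.4094 0.2896]
blk [0.4103 0.2897]
blk [0.4098 0.2892]
boss [0.4072 0.2844]
top 114 [139 229] [156 247] mid z.021 [0.411  0.2977]
blk 32 [142.6875 241.0625] [0.4006 0.3011]
side 259 [144 160] [163 178] mid z.021 [0.4038 0.2793]
blk 95 [151.89473684 156.50526316] [0.4058 0.2838]
grip [0.3736 0.3431]
grip [0.3708 0.3578]
```

Run:
```python
from h import *
c=np.array([.4095,.2885]); yaw=2.118; u=np.array([np.cos(yaw),np.sin(yaw)])
rx=rot(yaw); p=c-.006*u
go((*p,.20),rx); ln((*p,.11),.2); print(ln((*p,.050),.08,f=4),st())
if tip()[2]<.056: grab(20); print(st())
```

```text
False t=65.2 pos=[0.413  0.2836 0.0184] F=[ 0.2  1.  -0.8] gap=1.003 g=0 q6=-0.09
t=65.7 pos=[0.4129 0.284  0.0184] F=[-1.5  2.7  4.5] gap=0.377 g=22 q6=-0.09
```

Run:
```python
from h import *
yaw=2.118; u=np.array([np.cos(yaw),np.sin(yaw)])
p=tip()[:2].copy(); let_go(); print(st())
ln((*p,.11),.2); ry=rot(yaw+np.pi/2); p2=p+.001*u
go((*p2,.11),ry); print(ln((*p2,.050),.08,f=4),st()); grab(40); print(st())
ln((*p2,.07),.05); print(st())
ln((*p2,.20),.2); print(st())
for k in range(-1,3):
    t=yaw+np.radians(0); 
for deg in range(60,160,20):
    v=rot(np.radians(deg)+np.pi/2); q=ik(list(W((-92,60,200))-OFF),v); print(deg,None if q is None else q[5].round(2))
```

```text
t=66.2 pos=[0.4126 0.2831 0.0179] F=[-0.2 -0.3 -0.5] gap=1.001 g=0 q6=-0.09
False t=69.0 pos=[0.4127 0.285  0.0183] F=[ 0.4 -0.2  0.2] gap=0.996 g=0 q6=1.48
t=69.6 pos=[0.4129 0.285  0.0183] F=[ 1.7 -0.1  1.2] gap=0.207 g=46 q6=1.48
t=70.2 pos=[0.4124 0.2849 0.0382] F=[ 0.3 -0.2 -2.8] gap=0.205 g=45 q6=1.48
t=71.0 pos=[0.4115 0.2844 0.1669] F=[-0.6  0.2 -3.9] gap=0.201 g=45 q6=1.48
60 -0.87
80 -1.22
100 1.57
120 1.22
140 0.87
```

```bash
cat > fit_crank.py <<'E'
from h import *
R0=R.from_rotvec(get_state()["eef_rot"]); yaw0=121.3
def rr(deg): return (R.from_euler('z',np.radians(deg-yaw0))*R0).as_rotvec()
S=W((-92,60,0))
go((*S[:2],.215),rr(108.6)); print(st())
hit=ln((*S[:2],.176),.04,f=6); z=tip()[2]; print("centre",hit,z,fbox())
E
python3 fit_crank.py
```

```text
t=71.7 pos=[0.5174 0.1644 0.1814] F=[-0.9  0.  -3.2] gap=0.205 g=45 q6=1.42
centre True 0.18850034244589717 [ 3.6  4.6 -6.4]
```

```bash
cat > fit_crank.py <<'E'
from h import *
import json
R0=R.from_rotvec(get_state()["eef_rot"])
S=tip()[:2].copy(); z=.1885
F0=np.array([-.3,0])
for i in range(25):
    F=get_state()["contact_force"]
    S=S+np.clip(.00025*F[:2],-.001,.001)
    z=z-.0015
    ln((*S,z),.03,f=15); t=tip(); F=get_state()["contact_force"]
    print(i,(t*1e3).round(1),F.round(1))
    if F[2]>5 or t[2]<.164: break
print(inv(S),st())
E
python3 fit_crank.py
```

```text
0 [518.9 166.9 186.5] [ 1.  -0.3 -3.7]
1 [519.2 166.8 185.3] [-0.5  0.2 -1.9]
2 [519.3 166.9 183.9] [-0.3 -0.5 -3.1]
3 [519.3 166.9 182.4] [ 0.4 -0.6 -3. ]
4 [519.7 166.9 181.8] [-2.8 -1.3  5.1]
[-91.11556809  61.93289477] t=73.6 pos=[0.5197 0.1669 0.1498] F=[-2.8 -1.3  5.1] gap=0.203 g=46 q6=1.42
```

The pilot has the crank centred, and it rests on the tooth tops (tip z 0.182, as predicted). Now I step-rotate until it meshes.

```bash
cat > mesh.py <<'E'
from h import *
R0=R.from_rotvec(get_state()["eef_rot"]); S=np.array([.5194,.1669])
for d in (7,-7,14,-14,21,-21,28,-28,0):
    r=(R.from_euler('z',np.radians(d))*R0).as_rotvec()
    ln((*S,.1845),.05); ln((*S,.1845),.05,rot=r); hit=ln((*S,.174),.03,f=8); t=tip(); F=get_state()["contact_force"]
    print(d,hit,(t*1e3).round(1),F.round(1),get_state()["wrist_torque"].round(2))
    if t[2]<.178: break
print(st())
E
python3 mesh.py
```

```text
7 False [519.7 167.2 173.7] [ 1.4  2.8 -4.6] [ 0.57 -0.54  0.03]
t=74.6 pos=[0.5197 0.1672 0.1417] F=[ 1.4  2.8 -4.6] gap=0.203 g=45 q6=1.30
```

Run:
```python
from h import *
S=tip()[:2]
hit=ln((*S,.158),.03,f=14); print(hit,tip(),get_state()["contact_force"].round(1),get_state()["wrist_torque"].round(2))
```

```text
True [0.52020943 0.16732257 0.1620264 ] [0.2 0.2 5.3] [0.05 0.14 0.04]
```

Home: the underside is on the shoulder (tip z 0.162). I'll release, take the handle and crank clockwise.

Run:
```python
from h import *
C=np.array([.5200,.1672]); yaw=np.radians(115.6)
hit=ln((*tip()[:2],.156),.03,f=15); print(hit,tip(),st())
let_go(); C=tip()[:2].copy(); ln((*C,.27),.2)
H=lambda a,r=.065: C+r*np.array([np.cos(a),np.sin(a)])
r=rot(yaw+np.pi/2)
print(C,[ik(list(np.array((*H(yaw-t),.174))-OFF),r) is None for t in np.linspace(0,6.6,14)])
go((*H(yaw),.27),r); print(ln((*H(yaw),.174),.12,f=5),st())
grab(20); print(st())
```

```text
True [0.52071279 0.16700827 0.16173566] t=75.3 pos=[0.5207 0.167  0.1297] F=[-2.7 -0.3  8.3] gap=0.205 g=47 q6=1.30
[0.52087476 0.16770761] [False, False, False, False, False, False, False, False, False, False, False, False, False, False]
False t=77.9 pos=[0.4935 0.2263 0.1426] F=[ 0.6 -0.4  0.3] gap=0.999 g=0 q6=1.42
t=78.5 pos=[0.4928 0.2264 0.1422] F=[-0.9 -0.8  0.9] gap=0.225 g=23 q6=1.42
```

```bash
cat > turn.py <<'E'
import sys
from h import *
C=np.array([.5204,.1672]); p=tip(); a0=np.arctan2(*(p[:2]-C)[::-1]); z=p[2]; tot=float(sys.argv[1]); n=int(np.ceil(tot/np.radians(10)))
print("start",np.degrees(a0),np.linalg.norm(p[:2]-C))
for i in range(1,n+1):
    a=a0-tot*i/n
    hit=ln((C[0]+.065*np.cos(a),C[1]+.065*np.sin(a),z),.12,f=15)
    F=get_state()["contact_force"]; er=np.array([np.cos(a),np.sin(a)]); et=np.array([np.sin(a),-np.cos(a)])
    if i%3==0 or hit or i==n: print(i,hit,"Fr %.1f Ft %.1f Fz %.1f"%(F[:2]@er,F[:2]@et,F[2]),tip().round(4))
    if hit: break
print(st())
E
python3 turn.py 1.0
```

```text
start 114.99439369930572 0.06536808177708898
3 False Fr 1.2 Ft 1.3 Fz 2.4 [0.5249 0.2321 0.1743]
6 False Fr 2.3 Ft 0.4 Fz 2.7 [0.5555 0.222  0.1743]
t=80.0 pos=[0.5555 0.222  0.1423] F=[1.6 1.7 2.7] gap=0.226 g=23 q6=1.38
```

```bash
python3 turn.py 5.3
python3 - <<'E'
from h import *
a=grab_frame("top");b=grab_frame("side")
print("expected shut",proj(a,W((0,-95,104))),proj(b,W((0,-95,104))))
for c in("top","side"): print([(np.round(x["centre"],1).tolist(),round(x["score"],2)) for x in tip_of(c,"lid_edge")])
E
```

```text
start 57.35865552806807 0.06506286738060547
3 False Fr 2.2 Ft 0.0 Fz 1.5 [0.5779 0.1974 0.1743]
6 False Fr 2.3 Ft 0.5 Fz 3.3 [0.5853 0.1652 0.1743]
9 False Fr 1.9 Ft 0.9 Fz 2.5 [0.5759 0.1337 0.1743]
12 False Fr 0.5 Ft 0.7 Fz 2.6 [0.5525 0.1108 0.1743]
15 False Fr 1.0 Ft 0.9 Fz 2.7 [0.5207 0.1023 0.1743]
18 False Fr 2.2 Ft 1.4 Fz 2.9 [0.4888 0.1105 0.1743]
21 False Fr 1.9 Ft -0.3 Fz 3.0 [0.4649 0.1333 0.1742]
24 False Fr 2.1 Ft 0.7 Fz 4.2 [0.4554 0.1648 0.1743]
27 False Fr 3.4 Ft -0.0 Fz 4.4 [0.4627 0.197  0.1743]
30 False Fr 1.5 Ft -0.3 Fz 2.5 [0.4849 0.2212 0.1743]
31 False Fr 1.4 Ft 1.0 Fz 2.7 [0.4947 0.2264 0.1742]
t=87.8 pos=[0.4947 0.2264 0.1422] F=[0.3 1.7 2.7] gap=0.224 g=23 q6=1.42
expected shut [239.83040032 180.67687889] [251.11877912 165.87667375]
[([239.2, 181.2], 0.57)]
[([253.2, 164.7], 0.73), ([253.4, 193.5], 0.32)]
```

```bash
sed -i 's/f=15)/f=float(sys.argv[2]) if len(sys.argv)>2 else 15)/' turn.py; python3 turn.py 0.4 9
```

```text
start 114.04705818098016 0.06453483578709228
3 False Fr 2.7 Ft -22.8 Fz 16.8 [0.5098 0.2323 0.1734]
t=88.8 pos=[0.5098 0.2323 0.1414] F=[-22.9   2.2  16.8] gap=0.227 g=28 q6=1.41
```

Run:
```python
from h import *
let_go(); p=tip(); ln((*p[:2],.27),.15); grab(20)
C=np.array([.5204,.1672]); r=rot(np.radians(115.6+90)); go((*C,.22),r)
print(ln((*C,.188),.03,f=5),"block top z (home .194)",tip(),st())
ln((*C,.27),.2); go((.36,-.25,.32),rot(0.)); let_go(); print(st())
a=grab_frame("top");b=grab_frame("side")
for n in("lid_edge","crank_grip","crank","pin","bishop","clip","ashtray","piece_a"):
    for c in("top","side"): print(n,c,[(np.round(x["centre"],1).tolist(),round(x["score"],2)) for x in tip_of(c,n)][:2])
T=cv2.imread("pics/top0.png"); 
# lid edge: brightness profile along the lid's centre line near the shut edge
for y in range(-110,-80,3): print(y,a["img"][tuple(np.round(proj(a,W((-30,y,104)))).astype(int)[::-1])],end=" ")
print(); h=np.radians(95); 
for d in(95,100,105,110): print(d,proj(a,(C[0]+.065*np.cos(np.radians(d)),C[1]+.065*np.sin(np.radians(d)),.183)))
```

```text
True block top z (home .194) [0.52045565 0.16726973 0.19322935] t=92.2 pos=[0.5205 0.1673 0.1612] F=[0.9 0.8 3.9] gap=-0.006 g=2 q6=1.30
t=96.6 pos=[ 0.36  -0.25   0.288] F=[-0.5  0.7 -0.5] gap=0.997 g=0 q6=-2.35
lid_edge top [([238.2, 178.9], 0.57)]
lid_edge side [([251.3, 167.5], 0.82), ([310.1, 204.9], 0.26)]
crank_grip top [([156.6, 206.1], 0.75)]
crank_grip side [([184.0, 120.0], 0.74)]
crank top [([184.6, 202.3], 0.57)]
crank side [([199.3, 148.3], 0.71), ([352.4, 292.6], 0.54)]
pin top [([251.0, 184.4], 0.49)]
pin side [([254.0, 194.0], 0.52)]
bishop top []
bishop side [([201.2, 147.3], 0.59), ([308.6, 204.4], 0.53)]
clip top [([381.7, 200.3], 0.51)]
clip side [([351.4, 290.9], 0.66)]
ashtray top [([334.4, 141.6], 0.89)]
ashtray side [([355.9, 232.4], 0.91)]
piece_a top []
piece_a side []
-110 [114  72  44] -107 [118  76  46] -104 [119  75  46] -101 [116  76  46] -98 [86 56 25] -95 [98 75 50] -92 [171 139  91] -89 [197 164 110] -86 [199 164 112] -83 [201 167 114] 
95 [155.90870746 199.67006242]
100 [156.14624399 201.6222572 ]
105 [156.55507602 203.54346281]
110 [157.13238218 205.41893456]
```

```bash
python3 -c "
from h import *
print(sign_off())"
```

```text
the job is handed in; nothing more can be done
None
```

The job is handed in at about 97 s on the robot clock: pin parked in the notch, all three black pieces found stowed in the box, lid cranked shut against its stop, and crank left home on the shaft. On the way, a false detection made the gripper close on the fixed gear block, with about 60 N total on the wrist, and I saw no damage. I also found the fingertips sit 32 mm behind the reported TCP and corrected for it.

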